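Load the bottle caddy in order of height

TASK

Gather the three capped bottles into the caddy, one standing upright in each bay, in order of height: the tallest in the bay next to the caddy's carrying bar, the middle-sized one in the middle bay and the shortest in the bay farthest from the bar. The two empty bottles without caps and the open beaker are for washing up: leave them standing where they are.

Things in the scene. Friction and masses are not known exactly. Their poses are not given: they have to be found in the camera images.
- caddy: Grey open caddy, fixed to the worktop, 88 x 254 mm outside and 36 mm high, three equal square bays in a row along its y axis, each 78 x 78 mm inside, walls and partitions 5 mm thick, floor 6 mm thick. A steel carrying bar (10 mm thick, at 24 mm height) sticks out 28 mm beyond its +y end. Origin: centre of its underside; z up.
- bay_handle (a point): Centre of the inner floor (6 mm above the worktop) of the bay next to the carrying bar, at caddy y = +83 mm.
- bay_middle (a point): Centre of the inner floor (6 mm above the worktop) of the middle bay.
- bay_far (a point): Centre of the inner floor (6 mm above the worktop) of the bay farthest from the carrying bar, at caddy y = -83 mm.
- bottle_tall: Tallest of the three capped bottles: round clear, whitish bottle with a white screw cap (fixed on), 66 mm in diameter, 130 mm tall, 0.7 to 1.4 times 285 g. Straight sides from 8 to 80 mm height, then the shoulder narrows; cap 37 mm in diameter from 112 mm height to the top. Origin: centre of its underside; z up along the bottle.
- bottle_medium: Middle-sized of the three capped bottles: round clear, whitish bottle with a blue screw cap (fixed on), 56 mm in diameter, 105 mm tall, 0.7 to 1.4 times 260 g. Straight sides from 8 to 65 mm height, then the shoulder narrows; cap 31 mm in diameter from 90 mm height to the top. Origin: centre of its underside; z up along the bottle.
- bottle_small: Shortest of the three capped bottles: round brown bottle with a black screw cap (fixed on), 45 mm in diameter, 85 mm tall, 0.7 to 1.4 times 232 g. Straight sides from 8 to 52 mm height, then the shoulder narrows; cap 25 mm in diameter from 73 mm height to the top. Origin: centre of its underside; z up along the bottle.
- empty_medium: Look-alike to leave alone: empty round whitish bottle without cap, blank label, open mouth, 56 mm in diameter, 98 mm tall. Origin: centre of its underside; z up.
- empty_small: Look-alike to leave alone: empty round brown bottle without cap, blank label, open mouth, 45 mm in diameter, 79 mm tall. Origin: centre of its underside; z up.
- beaker: To leave alone: clear open beaker, 55 mm in diameter, 66 mm tall. Origin: centre of its underside; z up.
There are look-alikes about, which are no part of the job. Leave any yellow look-alike of the bottle_tall alone. Leave any yellow look-alike of the bottle_medium alone.

How it is judged:
By the outcome, as a careful person would: the job done as asked, in the order asked, and still so for the second after the job is handed in, with the robot touching nothing.
It also fails if it takes over 120 s, if anything falls off the work surface, if the arm or the gripper's body presses on something with over 40 N, if the wrist force passes 120 N, or if a joint passes its speed limit or range.

ROBOT

A 6-joint arm with a two-finger parallel gripper is mounted at the origin on a cart in front of the work surface, level with it; the furniture and walls round the work are solid. World frame = base frame: x ahead of the robot, y to its left, z up, the work surface at z = 0. Lengths are in m, angles in rad, forces in N, time in s.
With the tool pointing down it reaches from about 0.35 to 0.975 m from the base axis. Payload 4.9 kg.
Tool frame: the origin (TCP) lies at the very end of the fingers, on their centre line; the grasp point (between the pads) lies 19 mm behind it; y points along the fingers, z is the direction in which the jaws open and shut, and the axes are right-handed (so a half turn about y gives the same grasp; the last joint's range is limited). The gripper opens to 85 mm and grips with 20 to 120 N. Pads are 22 mm wide; open, the fingers measure 114 mm over their backs; the gripper's body (76 mm by 85 mm) begins 54 mm behind the grasp point. The pads swing forward as they close: fully open they stand 13 mm farther back than shut.
Start: joints at [-1.349, 0.053, 1.613, -0, 1.476, -0.119], TCP at [0.209, -0.589, 0.231] pointing down, gripper open.
Joint ranges: [-3.01, 3.01], [-1.01, 2.22], [0.06, 2.58], [-1.02, 4.17], [0.09, 2.62], [-3.14, 3.14]. Speed limits (rad/s): [2.57, 2.57, 3.14, 3.14, 3.14, 3.14].

INTERFACE

Orientations are given as a rotation vector (axis times angle).
In Python, from station import ctrl gives the robot as it stands.
- The arm moves only by the tool arm_command, never from a script. Its argument "steps" is a list of rows, each a list of 3 entries, a list of its own where there are three numbers: the shift along the tool's x, y, z in m, then the turn, a rotation vector about the tool's x, y, z in degrees, then the opening, from 0 (shut) to 1 (fully open). In form: [[[dx, dy, dz], [ax, ay, az], gripper], ...]. A call has 1 to 5 rows; each row is the pose to reach, as a shift and turn from the pose measured when the call began, along the tool's axes at that moment; what a row does not reach only later rows make up. A row lasts 1/10 s, in which the tool goes at most 50 mm and 8.59 degrees, less where a joint would pass 70% of its speed; a pose out of reach is approached as far as the arm can. A call with a gripper value outside its range is refused whole. The fingers move at their own pace and stop on an object; "force" is the grip in N (left out, the last holds). Time passes only in rows, so rows that repeat a pose let the fingers close. It gives the time, the measured TCP pose, the force and the opening at its end, in the units of the state.
- ctrl.get_obs(): the state, without advancing time (a new reading comes with each control period).
- ctrl.get_image(name): name is "scene" or "top" or "wrist"; returns a dict with "img" (480x640x3 uint8, red, green, blue), "camera_matrix" (3x3 intrinsics, pixels), "k1" (the pictures are not rectified: a ray, as slopes to the right and down, at radius r is drawn at 1 + k1 r^2 times it, then the intrinsics apply), "world_from_camera" (4x4, takes a point from camera to world coordinates). Camera axes: x right, y up, looking along -z (the intrinsics and any distortion apply to the point x, -y, -z); pixel columns grow to the right and rows downward; lengths in m; the calibration is good to about 2 mm. A picture is of the moment at which its call begins. There is no depth.
- ctrl.finish_job(): hands the job in, once; it reports no verdict.
Trained networks look in a picture, given as the dict that the camera call returned (one of the last four; its "shot" number tells which), for a name from the list of things; names that differ only in an ending like _2 or _b are one class to them, and where a whole thing is asked for, a point or a joint stands for the part that bears it (a point fixed in the world has none). Each returns a list of dicts, best first, with "confidence" (0 to 1); they miss things now and then, are a little off and sometimes report something else, mostly with a low value. They report only what shows in the picture. A call takes as long as a camera call. They do not tell look-alikes from the thing itself.
- ctrl.boxes_of(picture, name): "position" ([row, column] in pixels, amid what is visible of it).
The state is a dict: "t": time; "q": joint angles; "dq": joint speeds; "effort": joint torques, N m; "tool_pos": TCP position; "tool_rot": TCP orientation; "contact_force": force on the tool from outside, world axes, zero at the start; "wrist_torque": the same for the moment, N m; "opening": finger opening in m.
Only numpy, scipy, OpenCV 4.12 (cv2) and the standard library are available. Lean on these libraries where they do the work, as an engineer would, in place of code of your own. Each camera call takes 0.05 s, during which the arm holds its last target.

## Working session

There is one attempt and no reset: what is moved stays moved. The work goes in short steps, Python scripts to look and compute and a tool call to move; the robot and the scene stay as the last step left them, time stands still between calls to the robot, and variables do not carry over. Pictures are saved under pics/ and viewed, and the job is handed in when it is done.

Besides the shell and the picture viewer there is one more tool, called after "Emit:" as name([rows], argument=value, ...), one row to a line, values as JSON. arm_command: Moves the arm, as the interface text tells. Its arguments: {"type":"object","properties":{"steps":{"type":"array"},"force":{"type":"number"}},"required":["steps"]}

```bash
mkdir -p pics; ls
cat > h.py <<'E'
import numpy as np, cv2
from station import ctrl
def save(d,n,crop=None,s=1):
    im=d["img"]
    if crop: r0,r1,c0,c1=crop; im=im[r0:r1,c0:c1]
    im=cv2.resize(im,None,fx=s,fy=s,interpolation=cv2.INTER_CUBIC)
    cv2.imwrite("pics/"+n,im[:,:,::-1])
def und(d,u,v):
    K=d["camera_matrix"]; k=d["k1"]
    x=(u-K[0,2])/K[0,0]; y=(v-K[1,2])/K[1,1]
    a,b=x,y
    for _ in range(20):
        f=1+k*(a*a+b*b); a,b=x/f,y/f
    return a,b
def ray(d,u,v):
    a,b=und(d,u,v); T=np.array(d["world_from_camera"])
    return T[:3,3],T[:3,:3]@np.array([a,-b,-1])
def at(d,u,v,z):
    o,r=ray(d,u,v); return o+r*(z-o[2])/r[2]
def proj(d,p):
    T=np.linalg.inv(np.array(d["world_from_camera"])); q=T[:3,:3]@np.array(p)+T[:3,3]
    a,b=q[0]/-q[2],-q[1]/-q[2]; f=1+d["k1"]*(a*a+b*b); K=d["camera_matrix"]
    return K[0,0]*a*f+K[0,2],K[1,1]*b*f+K[1,2]
E
python3 - <<'E'
from h import *
np.set_printoptions(precision=3,suppress=True)
o=ctrl.get_obs(); print(o)
for n in("scene","top","wrist"):
    d=ctrl.get_image(n); save(d,n+"0.png"); print(n,d["k1"],d["camera_matrix"],d["world_from_camera"])
    if n!="wrist":
      for k in("bottle_tall","bottle_medium","bottle_small","empty_medium","empty_small","beaker","caddy","bay_handle"):
        print(k,[(np.round(e["position"]),round(e["confidence"],2)) for e in ctrl.boxes_of(d,k)])
E
```

```text
pics
{'t': 0.0, 'q': array([-1.349,  0.053,  1.614,  0.   ,  1.476, -0.119]), 'dq': array([-0.001, -0.   , -0.001, -0.001,  0.001,  0.   ]), 'effort': array([ -0.   , -39.369, -37.018,  -0.   ,   0.007,   0.   ]), 'tool_pos': array([ 0.209, -0.588,  0.23 ]), 'tool_rot': array([-0.351,  2.039, -2.034]), 'contact_force': array([-0.529, -0.595, -0.006]), 'wrist_torque': array([ 0.057,  0.006, -0.045]), 'opening': 0.0854373979425157}
scene -0.05119851983207596 [[434.469   0.    320.181]
 [  0.    434.469 243.236]
 [  0.      0.      1.   ]] [[-0.801  0.35  -0.486  0.069]
 [-0.599 -0.469  0.649  0.605]
 [-0.001  0.811  0.585  0.595]
 [ 0.     0.     0.     1.   ]]
bottle_tall [(array([249., 182.]), 0.75), (array([299., 197.]), 0.6)]
bottle_medium [(array([167., 338.]), 0.92), (array([180., 409.]), 0.55)]
bottle_small [(array([186., 360.]), 0.82)]
empty_medium [(array([210., 433.]), 0.76)]
empty_small [(array([369., 189.]), 0.69), (array([368., 280.]), 0.66)]
beaker [(array([372., 187.]), 0.67)]
caddy [(array([245., 298.]), 0.56)]
bay_handle [(array([244., 301.]), 0.63)]
top 0.001474710770
[... 221 characters left out ...]
_tall [(array([188., 253.]), 0.67), (array([231., 222.]), 0.59)]
bottle_medium [(array([184., 454.]), 0.92), (array([257., 477.]), 0.87)]
bottle_small [(array([225., 440.]), 0.85), (array([256., 479.]), 0.46)]
empty_medium [(array([306., 441.]), 0.76)]
empty_small [(array([307., 226.]), 0.63), (array([233., 338.]), 0.28)]
beaker [(array([266., 184.]), 0.65)]
caddy [(array([232., 339.]), 0.67), (array([309., 224.]), 0.42)]
bay_handle [(array([231., 336.]), 0.66)]
wrist -0.09770920416903965 [[412.113   0.    313.379]
 [  0.    412.113 238.056]
 [  0.      0.      1.   ]] [[ 0.334  0.9    0.279  0.28 ]
 [-0.943  0.319  0.099 -0.563]
 [ 0.001 -0.296  0.955  0.374]
 [ 0.     0.     0.     1.   ]]
```

View pics/scene0.png

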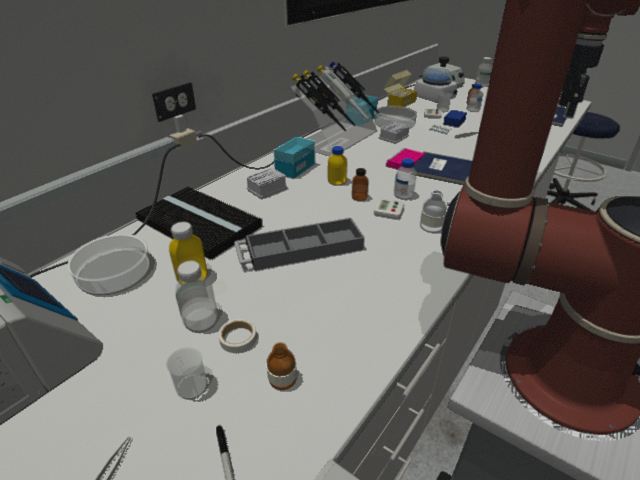

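View pics/top0.png

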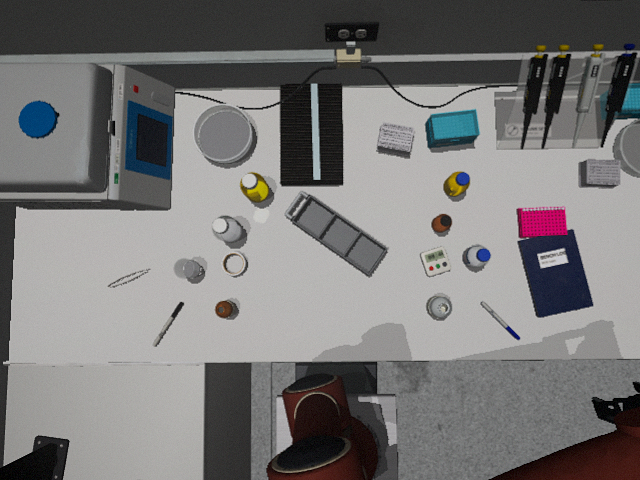

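The scene shows these candidates in the top view, given as (column, row):
- **Tall:** the whitish bottle with a white cap at (228,228) fits. The one at (256,187) is the yellow look-alike.
- **Medium:** the whitish bottle with a blue cap at (477,257) fits. (457,183) is yellow, and (439,307) is open with no cap.
- **Small:** the brown bottle with a black cap at (441,224) fits. (226,309) is the brown empty.

The caddy bar is at its upper-left end, near (293,207). I'll confirm all this in an enlarged crop.

Run:
```python
from h import *
d=ctrl.get_image("top"); im=d["img"]
def c(r,cc,h=34): return cv2.resize(im[r-h:r+h,cc-h:cc+h],(260,260),interpolation=cv2.INTER_CUBIC)
a=np.hstack([c(228,228),c(257,477),c(224,441)]); b=np.hstack([c(309,226),c(307,439),c(235,336,52)])
cv2.imwrite("pics/crops.png",np.vstack([a,b])[:,:,::-1])
```

```text
(no output)
```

View pics/crops.png

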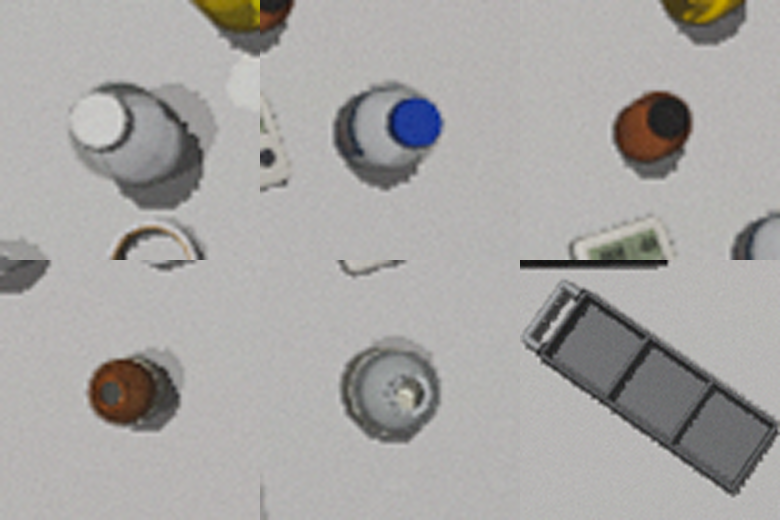

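The crops confirm the caps on tall (white), medium (blue) and small (black); the two bottles in the lower row are open. The caddy bar is at the upper left. Next I'll measure positions and check them with an overlay.

```bash
cat > m.py <<'E'
from h import *
from scipy.optimize import least_squares
np.set_printoptions(precision=4,suppress=True)
d=ctrl.get_image("top"); s=ctrl.get_image("scene")
B={"tall":(220.2,225.7,.13,.033),"medium":(483.5,254.9,.105,.028),"small":(445.7,220.6,.085,.0225)}
B={k:(at(d,*v[:2],v[2]),v[2],v[3]) for k,v in B.items()}
cor=np.array([[63,28],[25,92],[257,165],[216,231]])/2.5+[284,183]
loc=[(.044,.127),(-.044,.127),(.044,-.127),(-.044,-.127)]
w=[at(d,*c,.036)[:2] for c in cor]
def res(p):
    c,sn=np.cos(p[2]),np.sin(p[2])
    return np.concatenate([np.array([p[0]+c*x-sn*y,p[1]+sn*x+c*y])-q for (x,y),q in zip(loc,w)])
r=least_squares(res,[.5,0,1]); p=r.x; print("caddy",p,r.fun)
c,sn=np.cos(p[2]),np.sin(p[2])
L=lambda x,y,z:(p[0]+c*x-sn*y,p[1]+sn*x+c*y,z)
for y in(.083,0,-.083): print(L(0,y,0))
for n,g in(("top",d),("scene",s)):
    im=cv2.resize(g["img"],None,fx=4,fy=4,interpolation=cv2.INTER_CUBIC)
    P=lambda q:tuple(int(round(4*(t+.5))) for t in proj(g,q))
    for k,(b,h,rr) in B.items():
        print(k,b)
        for z,R in((0.0,rr),(.05,rr),(h,.28*2*rr)):
            cv2.polylines(im,[np.array([P((b[0]+R*np.cos(t),b[1]+R*np.sin(t),z)) for t in np.linspace(0,6.3,40)])],False,(0,255,0),1)
    for z in(0,.036): cv2.polylines(im,[np.array([P(L(x,y,z)) for x,y in[loc[0],loc[1],loc[3],loc[2]]])],True,(255,0,0),1)
    def cr(q,h=100): x,y=P(q); return cv2.resize(im[max(0,y-h):y+h,max(0,x-h):x+h],(260,260))
    a=np.hstack([cr((*B[k][0][:2],.06),160) for k in B])
    x,y=P(L(0,0,0)); b=cv2.resize(im[y-230:y+230,x-390:x+390],(516,304))
    b=np.hstack([b,np.zeros((304,264,3),np.uint8)])
    cv2.imwrite(f"pics/ov_{n}.png",np.vstack([a,b])[:,:,::-1])
E
python3 m.py
```

```text
caddy [ 0.5761 -0.0158 -0.6301] [ 0.001  -0.0039 -0.0015  0.0068  0.0012 -0.005  -0.0008  0.0022]
(np.float64(0.6250296047972158), np.float64(0.051220767437627754), 0)
(np.float64(0.5761205363601681), np.float64(-0.015838184422807638), 0)
(np.float64(0.5272114679231205), np.float64(-0.08289713628324304), 0)
tall [0.5912 0.2797 0.13  ]
medium [ 0.5126 -0.3706  0.105 ]
small [ 0.6025 -0.285   0.085 ]
tall [0.5912 0.2797 0.13  ]
medium [ 0.5126 -0.3706  0.105 ]
small [ 0.6025 -0.285   0.085 ]
```

View pics/ov_top.png

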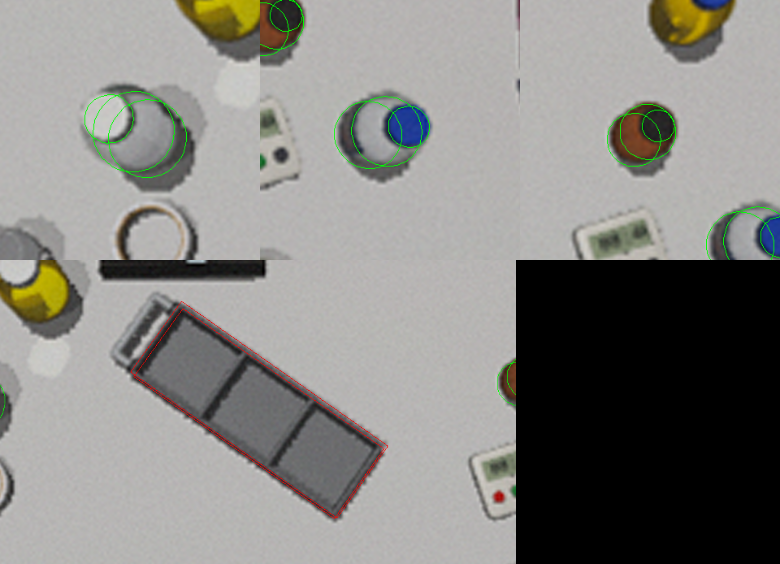

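View pics/ov_scene.png

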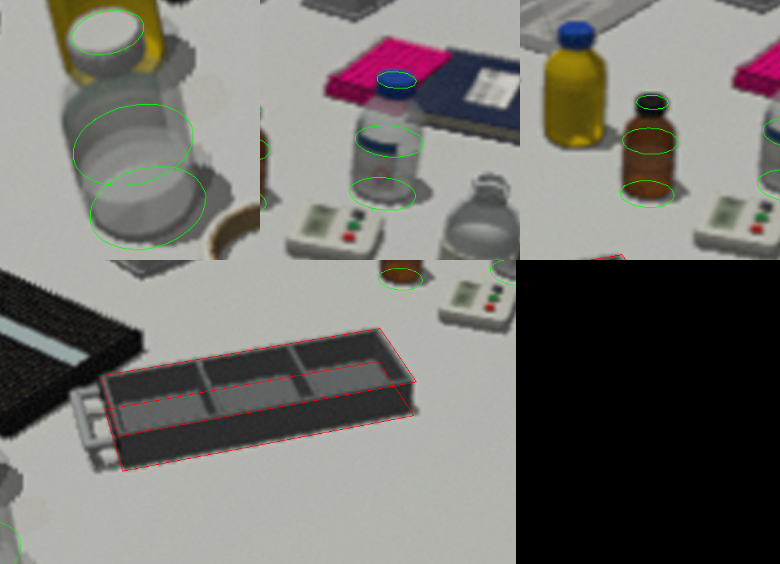

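The overlay matches in both views to within about 3 mm: caps, bases and caddy rims line up. I'll grip each bottle by its cap with the jaws along the caddy's x axis. Next is a helper that turns world targets into tool-frame shifts.

```bash
cat > go.py <<'E'
import sys
from h import *
from scipy.spatial.transform import Rotation as R
np.set_printoptions(precision=4,suppress=True)
# usage: go.py x y z [yaw of jaw axis]
o=ctrl.get_obs(); Rt=R.from_rotvec(o["tool_rot"]); M=Rt.as_matrix()
jy=np.arctan2(M[1,2],M[0,2])
print("t",o["t"],"pos",o["tool_pos"],"y",M[:,1],"jawyaw",jy,"q",o["q"],"op",o["opening"],"F",o["contact_force"])
if len(sys.argv)>3:
    p=np.array([float(a) for a in sys.argv[1:4]])
    yaw=float(sys.argv[4]) if len(sys.argv)>4 else -0.630
    best=None
    for k in(0,np.pi):
        z=np.array([np.cos(yaw+k),np.sin(yaw+k),0]); y=np.array([0,0,-1.]); x=np.cross(y,z)
        r=(Rt.inv()*R.from_matrix(np.array([x,y,z]).T)).as_rotvec(degrees=True)
        print("shift mm",M.T@(p-o["tool_pos"])*1e3,"turn deg",r)
E
python3 go.py 0.6025 -0.285 0.2
```

```text
t 1.1 pos [ 0.2089 -0.589   0.2313] y [ 0.  0. -1.] jawyaw -1.2300005267795155 q [-1.349   0.0527  1.6129  0.      1.476  -0.119 ] op 0.08552711808696074 F [ 0.1436  0.5351 -0.528 ]
shift mm [-472.5812   31.3211 -154.9835] turn deg [ -0.0004 -34.3775  -0.0016]
shift mm [-472.5812   31.3211 -154.9835] turn deg [  0.0021 145.6225  -0.0006]
```

Emit:
arm_command([
  [[-0.473,0.031,-0.155],[0,-34.4,0],0.7],
  [[-0.473,0.031,-0.155],[0,-34.4,0],0.7],
  [[-0.473,0.031,-0.155],[0,-34.4,0],0.7],
  [[-0.473,0.031,-0.155],[0,-34.4,0],0.7],
  [[-0.473,0.031,-0.155],[0,-34.4,0],0.7],
])

```text
t: 1.6
tool_pos: [0.4077, -0.4352, 0.2159]
tool_rot: [-0.844, 1.654, -1.655]
contact_force: [0.1, -0.2, -0.5]
opening: 0.06
```

```bash
python3 go.py 0.6025 -0.285 0.2
```

```text
t 1.6 pos [ 0.4077 -0.4352  0.2159] y [ 0.0004 -0.0005 -1.    ] jawyaw -0.6274464987492597 q [-0.9427 -0.0052  1.6977  0.0001  1.4485 -0.3153] op 0.06000464699920423 F [ 0.1231 -0.233  -0.4637]
shift mm [-235.9296   15.8719   69.4789] turn deg [-0.0345  0.1463  0.0082]
shift mm [-235.9296   15.8719   69.4789] turn deg [   0.0129 -179.8537    0.0541]
```

Emit:
arm_command([
  [[-0.236,0.016,0.0695],[0,0,0],0.7],
  [[-0.236,0.016,0.0695],[0,0,0],0.7],
  [[-0.236,0.016,0.0695],[0,0,0],0.7],
  [[-0.236,0.016,0.0695],[0,0,0],0.7],
  [[-0.236,0.016,0.0695],[0,0,0],0.7],
])

```text
t: 2.1
tool_pos: [0.6041, -0.2834, 0.1999]
tool_rot: [-0.844, 1.653, -1.655]
contact_force: [-0.3, -0.0, -0.9]
opening: 0.0596
```

Emit:
arm_command([
  [[0,0,0],[0,0,0],0.7],
  [[0,0,0],[0,0,0],0.7],
])

```text
t: 2.3
tool_pos: [0.6048, -0.2823, 0.1995]
tool_rot: [-0.846, 1.652, -1.653]
contact_force: [0.1, 0.1, -0.3]
opening: 0.0599
```

```bash
python3 go.py 0.6025 -0.285 0.066
python3 - <<'E'
from h import *
d=ctrl.get_image("wrist"); save(d,"w1.png")
b=(0.6025,-0.285)
for z in (0,.085): print(z,proj(d,(*b,z)))
E
```

```text
t 2.3 pos [ 0.6048 -0.2823  0.1995] y [-0.0001 -0.0008 -1.    ] jawyaw -0.6247302335827082 q [-0.5478  0.1706  1.539  -0.0007  1.4316  0.077 ] op 0.059902288477084814 F [ 0.0579  0.0822 -0.3106]
shift mm [  3.4187 133.4889  -0.3026] turn deg [-0.0228  0.3019  0.0385]
shift mm [  3.4187 133.4889  -0.3026] turn deg [   0.0604 -179.6981    0.0357]
0 (np.float64(313.56807672851465), np.float64(207.8901626821175))
0.085 (np.float64(313.74779800624236), np.float64(237.45595882824114))
```

View pics/w1.png

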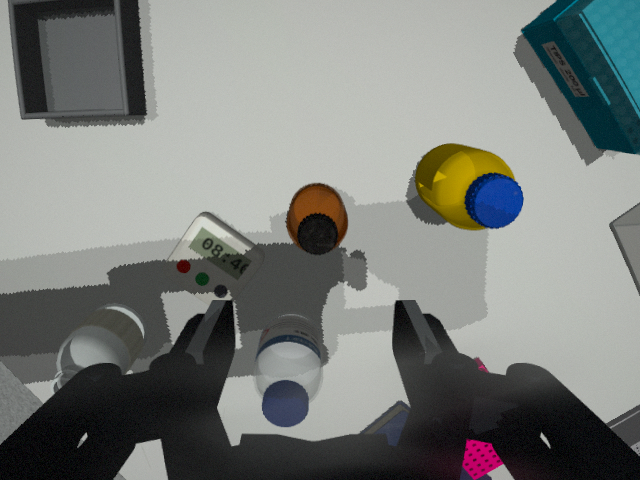

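The wrist view shows the black cap at (318,232), against a predicted (314,237). That is about 3 mm off, so I'll descend with a small correction.

Emit:
arm_command([
  [[0.001,0.04,0],[0,0.3,0],0.7],
  [[0.002,0.08,0.001],[0,0.3,0],0.7],
  [[0.002,0.11,0.001],[0,0.3,0],0.7],
  [[0.002,0.1325,0.001],[0,0.3,0],0.7],
  [[0.002,0.1325,0.001],[0,0.3,0],0.7],
], force=60)

```text
t: 2.85
tool_pos: [0.5998, -0.2855, 0.0627]
tool_rot: [-0.845, 1.666, -1.655]
contact_force: [-0.6, -0.1, -0.7]
opening: 0.0597
```

Emit:
arm_command([
  [[0,0,0],[0,0,0],0],
  [[0,0,0],[0,0,0],0],
  [[0,0,0],[0,0,0],0],
  [[0,0,0],[0,0,0],0],
  [[0,0,0],[0,0,0],0],
], force=60)

```text
t: 3.35
tool_pos: [0.6012, -0.2867, 0.0654]
tool_rot: [-0.842, 1.661, -1.658]
contact_force: [0.6, -2.1, 6.4]
opening: 0.0298
```

```bash
python3 go.py 0.6025 -0.285 0.2
```

```text
t 3.35 pos [ 0.6012 -0.2867  0.0654] y [-0.0034  0.0002 -1.    ] jawyaw -0.6340812148129912 q [-0.5559  0.2948  1.6299 -0.0017  1.2199  0.0788] op 0.02981485599707976 F [ 0.6062 -2.1198  6.4224]
shift mm [  -1.8436 -134.6507   -0.3592] turn deg [ 0.1638 -0.2337  0.1048]
shift mm [  -1.8436 -134.6507   -0.3592] turn deg [ -0.1644 179.7661   0.2569]
```

The opening stopped at 30 mm where the cap is 25 mm, with an upward force, so the tips are on the shoulder. I'll open, rise 6 mm and regrip.

Emit:
arm_command([
  [[0,0,0],[0,0,0],0.5],
  [[0,0,0],[0,0,0],0.5],
  [[0,-0.006,0],[0,0,0],0.5],
  [[0,-0.006,0],[0,0,0],0.5],
  [[0,-0.006,0],[0,0,0],0.5],
])

```text
t: 3.85
tool_pos: [0.6013, -0.2866, 0.0714]
tool_rot: [-0.843, 1.661, -1.658]
contact_force: [-0.3, -0.6, 0.1]
opening: 0.0422
```

Emit:
arm_command([
  [[0,0,0],[0,0,0],0],
  [[0,0,0],[0,0,0],0],
  [[0,0,0],[0,0,0],0],
  [[0,0,0],[0,0,0],0],
  [[0,0,0],[0,0,0],0],
])

```text
t: 4.35
tool_pos: [0.6015, -0.2867, 0.0716]
tool_rot: [-0.842, 1.661, -1.659]
contact_force: [0.4, 0.1, 1.5]
opening: 0.0248
```

```bash
python3 go.py 0.6025 -0.285 0.2;  python3 - <<'E'
from h import *
d=ctrl.get_image("scene"); save(d,"s1.png",(100,260,280,460),4)
E
```

```text
t 4.35 pos [ 0.6015 -0.2867  0.0716] y [-0.0029 -0.     -1.    ] jawyaw -0.6340317771824467 q [-0.5558  0.2877  1.6271 -0.0016  1.2293  0.0788] op 0.024818270363787795 F [0.3984 0.1199 1.5191]
shift mm [  -1.7751 -128.4104   -0.4761] turn deg [ 0.1345 -0.2309  0.0994]
shift mm [  -1.7751 -128.4104   -0.4761] turn deg [ -0.156  179.7689   0.2109]
```

View pics/s1.png

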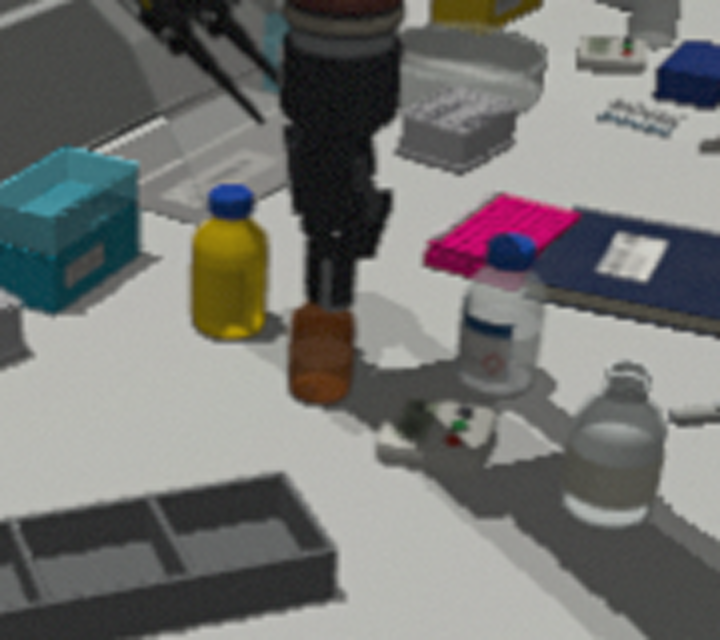

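The opening is now 24.8 mm, which matches the cap, and the bottle is upright. Lifting.

Emit:
arm_command([
  [[0,-0.01,0],[0,0,0],0],
  [[0,-0.03,0],[0,0,0],0],
  [[0,-0.055,0],[0,0,0],0],
  [[0,-0.075,0],[0,0,0],0],
  [[0,-0.085,0],[0,0,0],0],
])

```text
t: 4.9
tool_pos: [0.6021, -0.2869, 0.1588]
tool_rot: [-0.841, 1.659, -1.66]
contact_force: [0.0, -0.3, -2.4]
opening: 0.0245
```

```bash
python3 go.py 0.5272 -0.0829 0.15;  python3 - <<'E'
from h import *
d=ctrl.get_image("scene"); save(d,"s2.png",(100,260,280,460),3)
E
```

```text
t 4.9 pos [ 0.6021 -0.2869  0.1588] y [-0.0013 -0.0011 -1.    ] jawyaw -0.6339435292324124 q [-0.5555  0.2013  1.5739 -0.0017  1.367   0.0788] op 0.024474802124184465 F [ 0.0307 -0.308  -2.3519]
shift mm [-120.0489    8.6827 -181.1977] turn deg [ 0.026  -0.2259  0.0954]
shift mm [-120.0489    8.6827 -181.1977] turn deg [ -0.1496 179.774    0.0408]
```

View pics/s2.png

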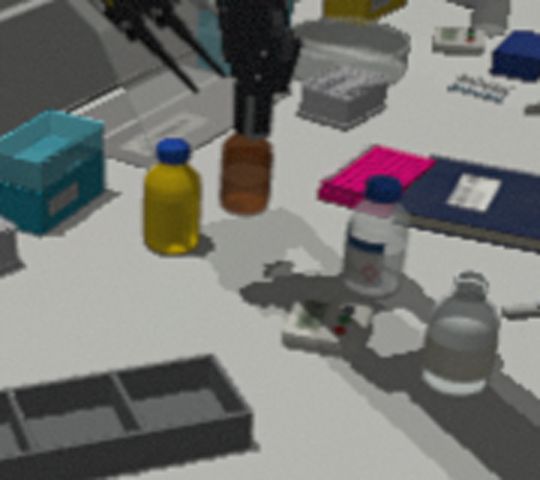

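Emit:
arm_command([
  [[-0.01,0,-0.015],[0,0,0],0],
  [[-0.03,0,-0.045],[0,0,0],0],
  [[-0.05,0,-0.075],[0,0,0],0],
  [[-0.07,0,-0.105],[0,0,0],0],
  [[-0.09,0,-0.135],[0,0,0],0],
])

```text
t: 5.45
tool_pos: [0.5455, -0.1332, 0.1579]
tool_rot: [-0.842, 1.66, -1.659]
contact_force: [-0.2, 1.0, -1.9]
opening: 0.0248
```

```bash
python3 go.py 0.5272 -0.0829 0.15
```

```text
t 5.45 pos [ 0.5455 -0.1332  0.1579] y [-0.0026 -0.0007 -1.    ] jawyaw -0.6343073797522341 q [-0.3712 -0.0399  1.831  -0.0017  1.3527  0.2635] op 0.02482792977822827 F [-0.1759  1.0081 -1.892 ]
shift mm [-29.6707   7.9576 -44.504 ] turn deg [ 0.0945 -0.2467  0.1222]
shift mm [-29.6707   7.9576 -44.504 ] turn deg [ -0.1917 179.7531   0.1482]
```

Emit:
arm_command([
  [[-0.015,0,-0.023],[0,0,0],0],
  [[-0.025,0,-0.038],[0,0,0],0],
  [[-0.0295,0.003,-0.0445],[0,-0.2,0],0],
  [[-0.0295,0.008,-0.0445],[0,-0.2,0],0],
  [[-0.0295,0.008,-0.0445],[0,-0.2,0],0],
])

```text
t: 5.95
tool_pos: [0.5268, -0.0836, 0.1488]
tool_rot: [-0.846, 1.659, -1.657]
contact_force: [0.3, 0.7, -2.7]
opening: 0.0243
```

```bash
python3 go.py 0.5272 -0.0829 0.079;  python3 - <<'E'
from h import *
d=ctrl.get_image("scene"); save(d,"s3.png",(160,300,220,400),3)
d=ctrl.get_image("wrist"); save(d,"w3.png")
E
```

```text
t 5.95 pos [ 0.5268 -0.0836  0.1488] y [-0.0042 -0.0009 -1.    ] jawyaw -0.6312663408898328 q [-0.2959 -0.0985  1.9024 -0.0021  1.3414  0.3359] op 0.024328456299956534 F [ 0.3225  0.7305 -2.7163]
shift mm [-1.0437 69.804   0.0747] turn deg [ 0.165  -0.0723  0.1835]
shift mm [-1.0437 69.804   0.0747] turn deg [ -0.2881 179.9273   0.259 ]
```

View pics/s3.png

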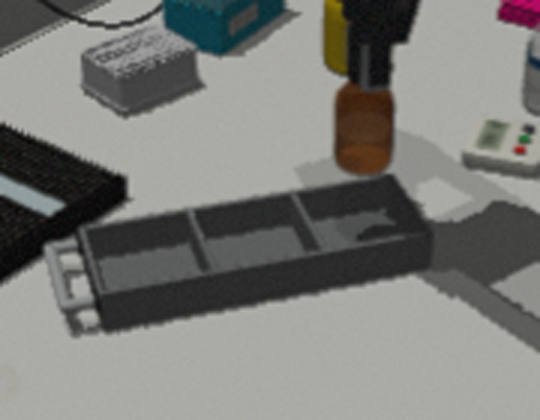

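View pics/w3.png

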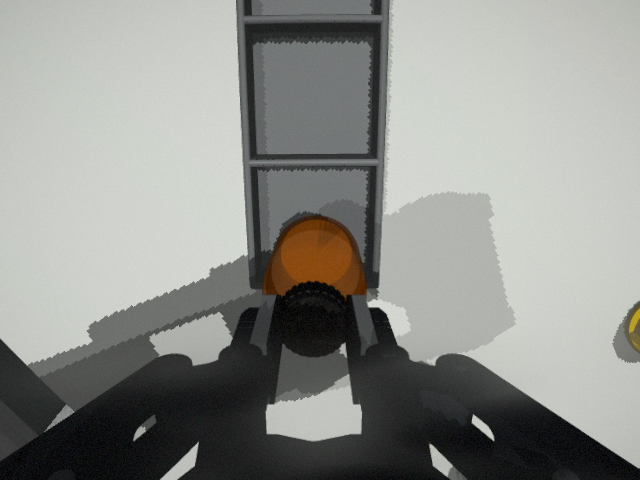

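The bottle hangs above the far bay. I'll check the caddy calibration using the partition edge at row ~162 in the wrist view.

Run:
```python
from h import *
d=ctrl.get_image("wrist")
p=(.5761,-.0158,-.6301);c,s=np.cos(p[2]),np.sin(p[2])
L=lambda x,y,z:(p[0]+c*x-s*y,p[1]+s*x+c*y,z)
for x in(-.044,.044):
  for y in(-.0415,.0415): print(x,y,np.round(proj(d,L(x,y,.036)),1))
```

```text
-0.044 -0.0415 [242.4 167.1]
-0.044 0.0415 [236.5  23.8]
0.044 -0.0415 [384.2 166.9]
0.044 0.0415 [389.5  23.4]
```

Emit:
arm_command([
  [[-0.001,0.02,0],[0,0,0],0],
  [[-0.001,0.04,0],[0,0,0],0],
  [[-0.001,0.055,0],[0,0,0],0],
  [[-0.001,0.065,0],[0,0,0],0],
  [[-0.001,0.069,0],[0,0,0],0],
])

```text
t: 6.6
tool_pos: [0.5273, -0.0834, 0.0796]
tool_rot: [-0.845, 1.661, -1.658]
contact_force: [0.2, 0.1, -2.9]
opening: 0.0246
```

```bash
python3 go.py 0.5272 -0.0829 0.0775;  python3 - <<'E'
from h import *
d=ctrl.get_image("scene"); save(d,"s4.png",(160,300,220,400),3)
E
```

```text
t 6.6 pos [ 0.5273 -0.0834  0.0796] y [-0.0046 -0.0004 -1.    ] jawyaw -0.6324433105261172 q [-0.2953 -0.0157  1.9481 -0.0019  1.2135  0.3378] op 0.02462443074077224 F [ 0.1766  0.1144 -2.9435]
shift mm [-0.344   2.102  -0.3337] turn deg [ 0.1973 -0.1397  0.1755]
shift mm [-0.344   2.102  -0.3337] turn deg [ -0.2755 179.8598   0.3097]
```

View pics/s4.png

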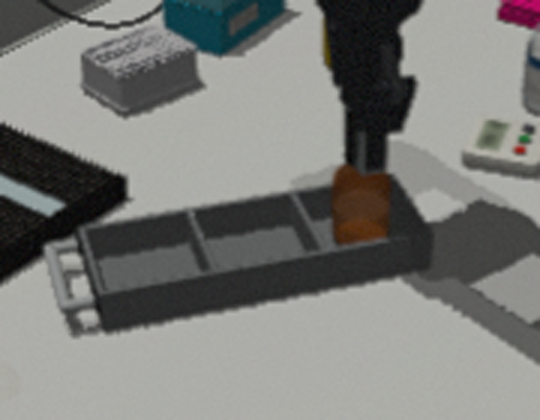

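The bottle is well inside the far bay. I'll lower the last 2 mm, open, and rise.

Emit:
arm_command([
  [[0,0.0015,0],[0,0,0],0],
  [[0,0.0025,0],[0,0,0],0],
  [[0,0.0025,0],[0,0,0],0.6],
  [[0,0.0025,0],[0,0,0],0.6],
  [[0,0.0025,0],[0,0,0],0.6],
])

```text
t: 7.15
tool_pos: [0.5281, -0.0835, 0.0782]
tool_rot: [-0.844, 1.659, -1.658]
contact_force: [0.4, -0.9, 0.3]
opening: 0.0505
```

Emit:
arm_command([
  [[0,-0.01,0],[0,0,0],0.7],
  [[0,-0.04,0],[0,0,0],0.7],
  [[0,-0.08,0],[0,0,0],0.7],
  [[0,-0.11,0],[0,0,0],0.7],
  [[0,-0.12,0],[0,0,0],0.7],
])

```text
t: 7.65
tool_pos: [0.5307, -0.084, 0.2039]
tool_rot: [-0.837, 1.651, -1.662]
contact_force: [1.3, 0.2, 0.2]
opening: 0.0598
```

```bash
python3 go.py 0.5126 -0.3706 0.2;  python3 - <<'E'
from h import *
d=ctrl.get_image("scene"); save(d,"s5.png",(160,300,220,400),3)
E
```

```text
t 7.65 pos [ 0.5307 -0.084   0.2039] y [ 0.0057 -0.0035 -1.    ] jawyaw -0.6321881935684479 q [-0.2947 -0.1439  1.8492 -0.0018  1.4298  0.3378] op 0.059752164012214684 F [1.3425 0.2344 0.2288]
shift mm [241.8822   4.8082 154.7055] turn deg [-0.3838 -0.1253 -0.0288]
shift mm [241.8822   4.8082 154.7055] turn deg [  0.0452 179.8737  -0.6025]
```

View pics/s5.png

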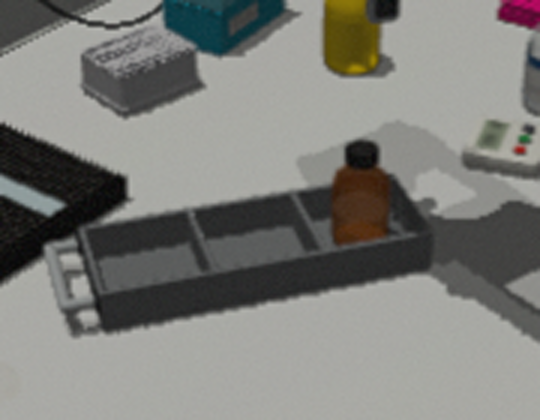

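The small bottle stands in the far bay. Now the medium one.

Emit:
arm_command([
  [[0.242,0.005,0.155],[-0.4,0,0],0.7],
  [[0.242,0.005,0.155],[-0.4,0,0],0.7],
  [[0.242,0.005,0.155],[-0.4,0,0],0.7],
  [[0.242,0.005,0.155],[-0.4,0,0],0.7],
  [[0.242,0.005,0.155],[-0.4,0,0],0.7],
])

```text
t: 8.2
tool_pos: [0.5136, -0.3344, 0.1973]
tool_rot: [-0.841, 1.661, -1.655]
contact_force: [-0.1, 0.9, 0.2]
opening: 0.0598
```

```bash
python3 go.py 0.5126 -0.3706 0.2
```

```text
t 8.2 pos [ 0.5136 -0.3344  0.1973] y [-0.0023  0.0026 -1.    ] jawyaw -0.6322617544520961 q [-0.6987  0.0492  1.6738  0.0005  1.422  -0.0665] op 0.059772542267717346 F [-0.0875  0.8782  0.1877]
shift mm [29.8442 -2.7696 20.584 ] turn deg [ 0.1938 -0.1297 -0.0432]
shift mm [29.8442 -2.7696 20.584 ] turn deg [  0.0678 179.8701   0.3042]
```

Emit:
arm_command([
  [[0.03,0,0.0205],[0.2,0,0],0.7],
  [[0.03,0,0.0205],[0.2,0,0],0.7],
  [[0.03,0,0.0205],[0.2,0,0],0.7],
])

```text
t: 8.5
tool_pos: [0.5115, -0.3706, 0.1952]
tool_rot: [-0.84, 1.662, -1.656]
contact_force: [0.4, 0.6, -0.0]
opening: 0.0595
```

```bash
python3 go.py 0.5126 -0.3706 0.09
python3 - <<'E'
from h import *
d=ctrl.get_image("wrist"); save(d,"w6.png")
print(proj(d,(.5126,-.3706,.105)))
E
```

```text
t 8.5 pos [ 0.5115 -0.3706  0.1952] y [-0.0017  0.0031 -1.    ] jawyaw -0.6337934497760408 q [-0.7452  0.0942  1.6301  0.0012  1.4207 -0.1116] op 0.05954377865281172 F [ 0.4395  0.608  -0.0283]
shift mm [ -0.4743 105.1794   1.1886] turn deg [ 0.1845 -0.2175 -0.0882]
shift mm [ -0.4743 105.1794   1.1886] turn deg [  0.1384 179.7822   0.2894]
(np.float64(316.27394953485134), np.float64(243.23682651607126))
```

View pics/w6.png

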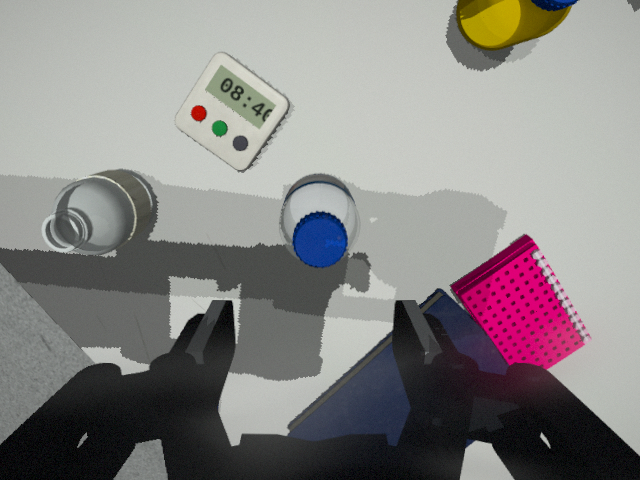

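The blue cap is at (320,240), against a predicted (316,243). Descending.

Emit:
arm_command([
  [[-0.001,0.03,0.002],[0,-0.2,0],0.7],
  [[-0.001,0.06,0.002],[0,-0.2,0],0.7],
  [[-0.001,0.09,0.002],[0,-0.2,0],0.7],
  [[-0.001,0.1045,0.002],[0,-0.2,0],0.7],
  [[-0.001,0.1045,0.002],[0,-0.2,0],0.7],
])

```text
t: 9.05
tool_pos: [0.5127, -0.3672, 0.088]
tool_rot: [-0.846, 1.663, -1.647]
contact_force: [0.3, 0.4, -0.4]
opening: 0.0599
```

Emit:
arm_command([
  [[0,0,0],[0,0,0],0],
  [[0,0,0],[0,0,0],0],
  [[0,0,0],[0,0,0],0],
  [[0,0,0],[0,0,0],0],
  [[0,0,0],[0,0,0],0],
])

```text
t: 9.55
tool_pos: [0.514, -0.3683, 0.0904]
tool_rot: [-0.844, 1.659, -1.65]
contact_force: [1.6, -0.7, 5.6]
opening: 0.0303
```

```bash
python3 go.py 0.5126 -0.3706 0.2
```

```text
t 9.55 pos [ 0.514  -0.3683  0.0904] y [-0.0022  0.0041 -1.    ] jawyaw -0.6274494041489389 q [-0.74    0.1942  1.7035  0.0016  1.2482 -0.1131] op 0.030294608121113443 F [ 1.5511 -0.665   5.608 ]
shift mm [   2.4559 -109.6256   -0.2637] turn deg [ 0.241   0.1459 -0.1143]
shift mm [   2.4559 -109.6256   -0.2637] turn deg [  -0.1794 -179.8536   -0.3783]
```

Opening 30.3 mm matches the cap (31 mm). Lifting. The TCP should end at 0.0965 when the bottle is placed.

Emit:
arm_command([
  [[0,-0.01,0],[0,0,0],0],
  [[0,-0.03,0],[0,0,0],0],
  [[0,-0.055,0],[0,0,0],0],
  [[0,-0.075,0],[0,0,0],0],
  [[0,-0.085,0],[0,0,0],0],
])

```text
t: 10.05
tool_pos: [0.5142, -0.3688, 0.177]
tool_rot: [-0.844, 1.658, -1.651]
contact_force: [0.3, 0.1, -3.4]
opening: 0.0301
```

```bash
python3 go.py 0.5761 -0.0158 0.21;  python3 - <<'E'
from h import *
d=ctrl.get_image("scene"); save(d,"s7.png",(100,260,280,480),3)
E
```

```text
t 10.05 pos [ 0.5142 -0.3688  0.177 ] y [-0.0016  0.0033 -1.    ] jawyaw -0.6275456317911149 q [-0.7404  0.1108  1.6433  0.0014  1.3909 -0.1131] op 0.030140316652719948 F [ 0.2514  0.0981 -3.4499]
shift mm [-322.1658  -31.901  -157.3219] turn deg [ 0.1862  0.1405 -0.0987]
shift mm [-322.1658  -31.901  -157.3219] turn deg [  -0.1549 -179.8592   -0.2922]
```

View pics/s7.png

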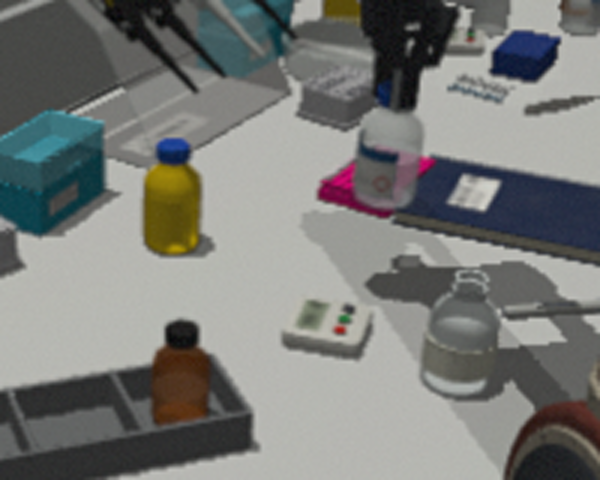

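The medium bottle is held upright. Its path passes near the small one, so I'll raise it 45 mm as it goes.

Emit:
arm_command([
  [[-0.02,-0.015,-0.01],[0,0,0],0],
  [[-0.05,-0.03,-0.025],[0,0,0],0],
  [[-0.085,-0.045,-0.042],[0,0,0],0],
  [[-0.12,-0.045,-0.059],[0,0,0],0],
  [[-0.155,-0.045,-0.076],[0,0,0],0],
])

```text
t: 10.6
tool_pos: [0.5437, -0.1977, 0.2227]
tool_rot: [-0.844, 1.658, -1.652]
contact_force: [0.3, 0.6, -2.7]
opening: 0.0301
```

Emit:
arm_command([
  [[-0.035,0,-0.017],[0,0,0],0],
  [[-0.07,0,-0.034],[0,0,0],0],
  [[-0.105,0,-0.051],[0,0,0],0],
  [[-0.13,0,-0.063],[0,0,0],0],
  [[-0.14,0,-0.068],[0,0,0],0],
])

```text
t: 11.1
tool_pos: [0.5701, -0.0418, 0.2212]
tool_rot: [-0.848, 1.659, -1.648]
contact_force: [-0.1, -1.5, -3.5]
opening: 0.0296
```

```bash
python3 go.py 0.5761 -0.0158 0.21
```

```text
t 11.1 pos [ 0.5701 -0.0418  0.2212] y [-0.0048  0.0041 -1.    ] jawyaw -0.6253460522443925 q [-0.2049 -0.0641  1.7461  0.003   1.4651  0.4201] op 0.02960715048735216 F [-0.0841 -1.491  -3.5094]
shift mm [-24.6357  11.3107 -10.2686] turn deg [ 0.3601  0.2666 -0.0267]
shift mm [-24.6357  11.3107 -10.2686] turn deg [  -0.0418 -179.7325   -0.5647]
```

Emit:
arm_command([
  [[-0.015,0,-0.006],[0,0,0],0],
  [[-0.0245,0,-0.01],[0.3,0.2,0],0],
  [[-0.025,0.02,-0.0105],[0.3,0.2,0],0],
  [[-0.025,0.04,-0.0105],[0.3,0.2,0],0],
  [[-0.025,0.05,-0.0105],[0.3,0.2,0],0],
])

```text
t: 11.6
tool_pos: [0.5744, -0.0156, 0.1685]
tool_rot: [-0.847, 1.66, -1.654]
contact_force: [-0.9, -0.4, -3.6]
opening: 0.0301
```

```bash
python3 go.py 0.5761 -0.0158 0.0965;  python3 - <<'E'
from h import *
d=ctrl.get_image("scene"); save(d,"s8.png",(140,300,220,400),3)
d=ctrl.get_image("wrist"); save(d,"w8.png")
p=(.5761,-.0158,-.6301);c,s=np.cos(p[2]),np.sin(p[2])
L=lambda x,y,z:(p[0]+c*x-s*y,p[1]+s*x+c*y,z)
for y in(.0415,.127,-.0415): print(y,np.round(proj(d,L(-.044,y,.036)),1),np.round(proj(d,L(.044,y,.036)),1))
E
```

```text
t 11.6 pos [ 0.5744 -0.0156  0.1685] y [-0.0049  0.001  -1.    ] jawyaw -0.6295362489126565 q [-0.1568 -0.0164  1.7897  0.0003  1.3733  0.4727] op 0.030050766463868953 F [-0.8555 -0.4456 -3.5772]
shift mm [-0.9939 71.956   1.7951] turn deg [0.2617 0.0268 0.1169]
shift mm [-0.9939 71.956   1.7951] turn deg [   0.1835 -179.9726   -0.4111]
0.0415 [252.  162.9] [385.1 163.1]
0.127 [247.4  24.5] [390.6  24.6]
-0.0415 [257. 279.] [379.2 279.3]
```

View pics/s8.png

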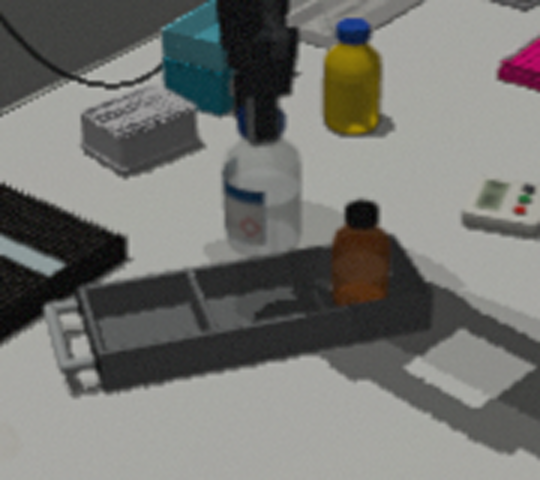

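View pics/w8.png

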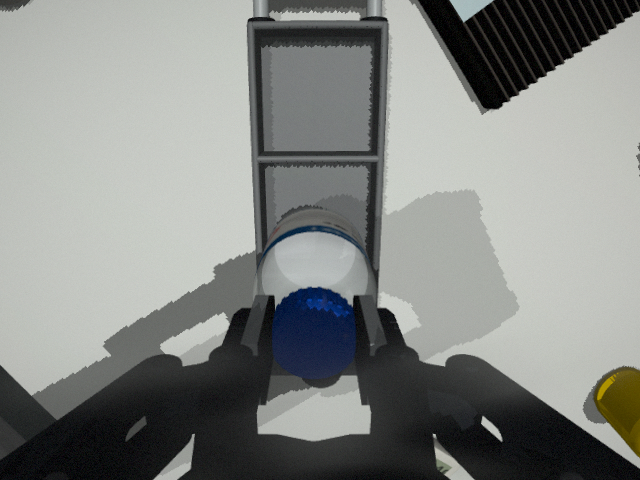

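The partition is 5 px (~3 mm) farther along the caddy than predicted, so I'll shift x by -3 mm and z by +2 mm while lowering.

Emit:
arm_command([
  [[-0.003,0.02,0.002],[0.2,0,0],0],
  [[-0.003,0.04,0.002],[0.2,0,0],0],
  [[-0.003,0.055,0.002],[0.2,0,0],0],
  [[-0.003,0.066,0.002],[0.2,0,0],0],
  [[-0.003,0.07,0.002],[0.2,0,0],0],
])

```text
t: 12.2
tool_pos: [0.5768, -0.0143, 0.0976]
tool_rot: [-0.846, 1.659, -1.656]
contact_force: [0.2, 0.4, -3.3]
opening: 0.0295
```

```bash
python3 go.py 0.5761 -0.0158 0.0965;  python3 - <<'E'
from h import *
d=ctrl.get_image("scene"); save(d,"s9.png",(140,300,220,400),3)
E
```

```text
t 12.2 pos [ 0.5768 -0.0143  0.0976] y [-0.0042 -0.0005 -1.    ] jawyaw -0.6298971102880764 q [-0.1533  0.0622  1.8355 -0.0012  1.248   0.477 ] op 0.029545220328151323 F [ 0.1528  0.4412 -3.3231]
shift mm [1.6013 1.1134 0.2758] turn deg [0.1765 0.0061 0.1642]
shift mm [1.6013 1.1134 0.2758] turn deg [   0.2579 -179.9935   -0.2772]
```

View pics/s9.png

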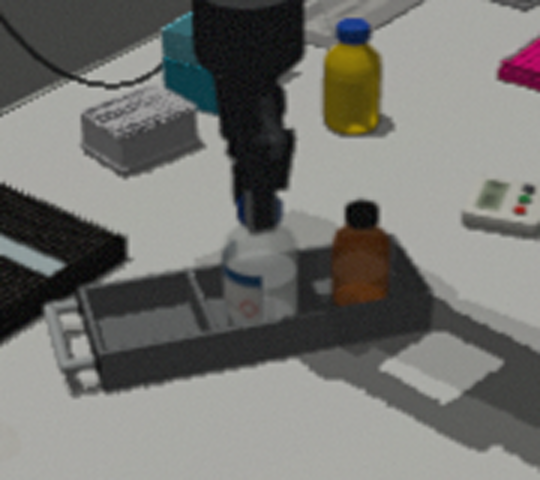

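The bottle is inside the middle bay. Lowering, opening, and rising.

Emit:
arm_command([
  [[0,0.0012,0],[0,0,0],0],
  [[0,0.002,0],[0,0,0],0],
  [[0,0.002,0],[0,0,0],0.65],
  [[0,0.002,0],[0,0,0],0.65],
  [[0,0.002,0],[0,0,0],0.65],
])

```text
t: 12.75
tool_pos: [0.5776, -0.0144, 0.0968]
tool_rot: [-0.845, 1.657, -1.657]
contact_force: [0.0, -0.5, -0.6]
opening: 0.0555
```

Emit:
arm_command([
  [[0,-0.01,0],[0,0,0],0.75],
  [[0,-0.04,0],[0,0,0],0.75],
  [[0,-0.08,0],[0,0,0],0.75],
  [[0,-0.12,0],[0,0,0],0.75],
  [[0,-0.14,0],[0,0,0],0.75],
])

```text
t: 13.25
tool_pos: [0.5798, -0.0145, 0.243]
tool_rot: [-0.838, 1.651, -1.659]
contact_force: [-0.1, -0.6, 0.3]
opening: 0.0643
```

```bash
python3 go.py 0.5912 0.2797 0.23;  python3 - <<'E'
from h import *
d=ctrl.get_image("scene"); save(d,"s10.png",(140,300,220,400),3)
E
```

```text
t 13.25 pos [ 0.5798 -0.0145  0.243 ] y [ 0.0056 -0.002  -1.    ] jawyaw -0.6297068200066535 q [-0.1528 -0.0644  1.7101 -0.0011  1.49    0.477 ] op 0.06432832669862804 F [-0.0892 -0.6465  0.3482]
shift mm [-244.4943   12.4418 -164.0983] turn deg [-0.3275  0.0171 -0.0997]
shift mm [-244.4943   12.4418 -164.0983] turn deg [  -0.1565 -179.9821    0.5144]
```

View pics/s10.png

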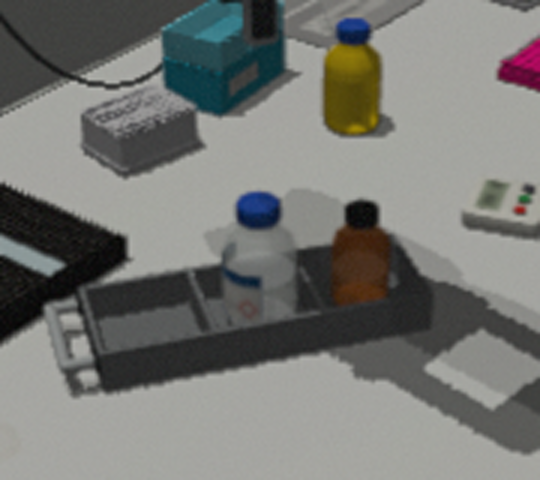

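The medium bottle stands upright in the middle bay. On to the tall one.

Emit:
arm_command([
  [[-0.2445,0,-0.164],[-0.3,0,0],0.75],
  [[-0.2445,0,-0.164],[-0.3,0,0],0.75],
  [[-0.2445,0,-0.164],[-0.3,0,0],0.75],
  [[-0.2445,0,-0.164],[-0.3,0,0],0.75],
  [[-0.2445,0,-0.164],[-0.3,0,0],0.75],
])

```text
t: 13.8
tool_pos: [0.59, 0.2373, 0.2444]
tool_rot: [-0.836, 1.652, -1.657]
contact_force: [1.2, 0.4, -0.3]
opening: 0.064
```

```bash
python3 go.py 0.5912 0.2797 0.24
```

```text
t 13.8 pos [0.59   0.2373 0.2444] y [ 0.0065  0.0006 -1.    ] jawyaw -0.6298043209995996 q [ 0.266   0.0668  1.5763 -0.0012  1.4921  0.8958] op 0.06400869035354666 F [ 1.2325  0.3924 -0.3467]
shift mm [-34.9431   4.4699 -24.0556] turn deg [-0.2822  0.0118 -0.2448]
shift mm [-34.9431   4.4699 -24.0556] turn deg [  -0.3844 -179.9872    0.4433]
```

Emit:
arm_command([
  [[-0.035,0.004,-0.024],[-0.3,0,-0.2],0.75],
  [[-0.035,0.004,-0.024],[-0.3,0,-0.2],0.75],
  [[-0.035,0.004,-0.024],[-0.3,0,-0.2],0.75],
])

```text
t: 14.1
tool_pos: [0.5909, 0.2806, 0.2403]
tool_rot: [-0.844, 1.655, -1.655]
contact_force: [0.1, -0.6, 0.4]
opening: 0.0641
```

```bash
python3 go.py 0.5912 0.2797 0.112
python3 - <<'E'
from h import *
d=ctrl.get_image("wrist"); save(d,"w11.png")
print(proj(d,(.5912,.2797,.13)))
E
```

```text
t 14.1 pos [0.5909 0.2806 0.2403] y [-0.0002  0.0001 -1.    ] jawyaw -0.6277223183327766 q [0.3296 0.1154 1.5315 0.0002 1.4948 0.9573] op 0.06409238992397505 F [ 0.0617 -0.6337  0.4336]
shift mm [  0.5707 128.2602   0.8082] turn deg [ 0.0131  0.1305 -0.0007]
shift mm [  0.5707 128.2602   0.8082] turn deg [  -0.0011 -179.8695   -0.0206]
(np.float64(315.4768364197277), np.float64(235.1709898645214))
```

View pics/w11.png

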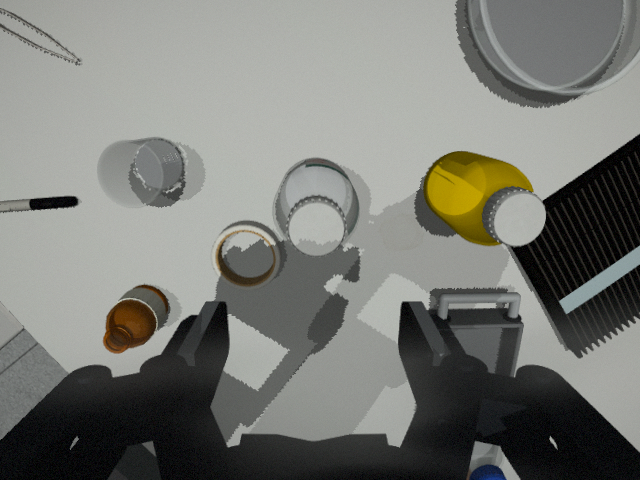

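The white cap is at (317,226), against a predicted (315,235). The scene view also suggested a shift that way, so I'll descend with x at -3 mm.

Emit:
arm_command([
  [[-0.003,0.035,0.001],[0,0,0],0.75],
  [[-0.003,0.07,0.001],[0,0,0],0.75],
  [[-0.003,0.105,0.001],[0,0,0],0.75],
  [[-0.003,0.1275,0.001],[0,0,0],0.75],
  [[-0.003,0.1275,0.001],[0,0,0],0.75],
])

```text
t: 14.65
tool_pos: [0.5911, 0.2788, 0.1082]
tool_rot: [-0.85, 1.661, -1.659]
contact_force: [-0.4, 0.6, 0.1]
opening: 0.0642
```

Emit:
arm_command([
  [[0,0,0],[0,0,0],0],
  [[0,0,0],[0,0,0],0],
  [[0,0,0],[0,0,0],0],
  [[0,0,0],[0,0,0],0],
  [[0,0,0],[0,0,0],0],
])

```text
t: 15.15
tool_pos: [0.5923, 0.2788, 0.1102]
tool_rot: [-0.847, 1.659, -1.659]
contact_force: [-1.3, -2.1, 4.7]
opening: 0.0373
```

```bash
python3 go.py 0.6250 0.0512 0.23
```

```text
t 15.15 pos [0.5923 0.2788 0.1102] y [-0.0049 -0.0024 -1.    ] jawyaw -0.6315575515503323 q [ 0.3267  0.2222  1.6352 -0.0008  1.2896  0.9585] op 0.037336548950178024 F [-1.3372 -2.1393  4.7361]
shift mm [ 164.982 -119.375  160.522] turn deg [ 0.1437 -0.0889  0.277 ]
shift mm [ 164.982 -119.375  160.522] turn deg [ -0.4349 179.9104   0.2256]
```

Opening 37.3 mm matches the cap. I'll lift 130 mm so it clears the yellow bottle next to it.

Emit:
arm_command([
  [[0,-0.01,0],[0,0,0],0],
  [[0,-0.035,0],[0,0,0],0],
  [[0,-0.07,0],[0,0,0],0],
  [[0,-0.105,0],[0,0,0],0],
  [[0,-0.13,0],[0,0,0],0],
], force=70)

```text
t: 15.65
tool_pos: [0.5932, 0.2796, 0.243]
tool_rot: [-0.845, 1.658, -1.658]
contact_force: [-1.1, 0.5, -2.4]
opening: 0.0366
```

```bash
python3 go.py 0.6250 0.0512 0.24;  python3 - <<'E'
from h import *
d=ctrl.get_image("scene"); save(d,"s12.png",(180,400,120,360),2.5)
E
```

```text
t 15.65 pos [0.5932 0.2796 0.243 ] y [-0.0029 -0.0014 -1.    ] jawyaw -0.631222614011523 q [ 0.3272  0.1196  1.5224 -0.0004  1.5027  0.9585] op 0.03661548292567283 F [-1.146   0.5101 -2.3961]
shift mm [165.5756   3.1857 160.4836] turn deg [ 0.0851 -0.0699  0.1606]
shift mm [165.5756   3.1857 160.4836] turn deg [ -0.2521 179.9298   0.1336]
```

View pics/s12.png

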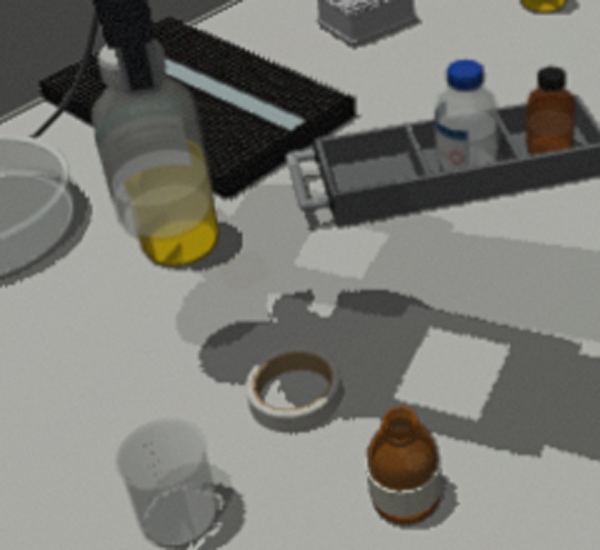

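Emit:
arm_command([
  [[0.012,-0.012,0.01],[0,0,0],0],
  [[0.037,-0.015,0.033],[0,0,0],0],
  [[0.065,-0.015,0.06],[0,0,0],0],
  [[0.093,-0.015,0.088],[0,0,0],0],
  [[0.12,-0.01,0.115],[0,0,0],0],
])

```text
t: 16.2
tool_pos: [0.6166, 0.1131, 0.2575]
tool_rot: [-0.838, 1.655, -1.657]
contact_force: [0.2, -0.1, -3.6]
opening: 0.0366
```

```bash
python3 go.py 0.6250 0.0512 0.2
```

```text
t 16.2 pos [0.6166 0.1131 0.2575] y [ 0.0032  0.0004 -1.    ] jawyaw -0.631273454422002 q [0.0627 0.0409 1.5816 0.0002 1.5159 0.694 ] op 0.03657266767281465 F [ 0.24   -0.1398 -3.5819]
shift mm [45.1493 57.4869 43.1942] turn deg [-0.1366 -0.0728 -0.1259]
shift mm [45.1493 57.4869 43.1942] turn deg [  0.1978 179.927   -0.2145]
```

Emit:
arm_command([
  [[0.022,0,0.021],[0,0,0],0],
  [[0.04,0.005,0.038],[0,0,0],0],
  [[0.045,0.02,0.043],[0,0,0],0],
  [[0.045,0.042,0.043],[0,0,0],0],
  [[0.045,0.055,0.043],[0,0,0],0],
])

```text
t: 16.7
tool_pos: [0.6231, 0.0511, 0.1986]
tool_rot: [-0.842, 1.659, -1.656]
contact_force: [0.3, 0.3, -3.9]
opening: 0.0363
```

```bash
python3 go.py 0.6250 0.0512 0.1165;  python3 - <<'E'
from h import *
d=ctrl.get_image("scene"); save(d,"s13.png",(120,300,200,400),3)
d=ctrl.get_image("wrist"); save(d,"w13.png")
p=(.5761,-.0158,-.6301);c,s=np.cos(p[2]),np.sin(p[2])
L=lambda x,y,z:(p[0]+c*x-s*y,p[1]+s*x+c*y,z)
for y in(.0415,.127,.155): print(y,np.round(proj(d,L(-.044,y,.036)),1),np.round(proj(d,L(.044,y,.036)),1))
E
```

```text
t 16.7 pos [0.6231 0.0511 0.1986] y [-0.0021  0.0009 -1.    ] jawyaw -0.6318002924478822 q [-0.0374  0.0759  1.6437  0.0008  1.4241  0.5943] op 0.036336604882211326 F [ 0.3377  0.2521 -3.913 ]
shift mm [-1.2221 82.0954  1.7053] turn deg [ 0.1258 -0.1031  0.0298]
shift mm [-1.2221 82.0954  1.7053] turn deg [ -0.0468 179.8968   0.1976]
0.0415 [262.5 264.1] [374.4 264.2]
0.127 [258.2 154.1] [379.1 154.1]
0.155 [256.8 114.5] [380.7 114.5]
```

View pics/s13.png

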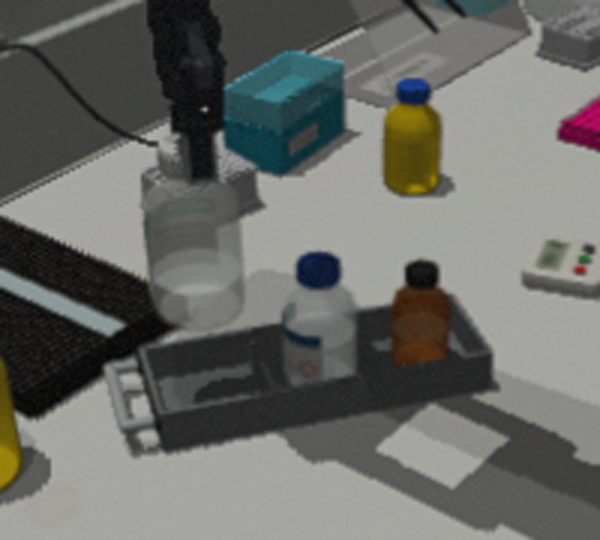

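View pics/w13.png

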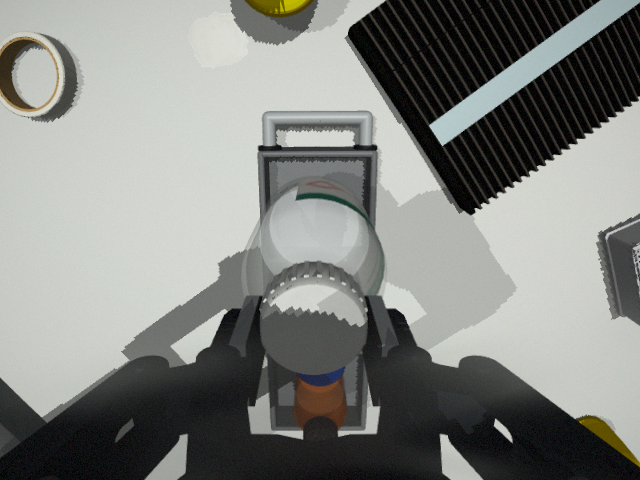

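Run:
```python
from h import *
o=ctrl.get_obs(); b=o["tool_pos"]; zb=b[2]-.110
out=[]
for n in("wrist","scene"):
    d=ctrl.get_image(n); im=cv2.resize(d["img"],None,fx=3,fy=3,interpolation=cv2.INTER_CUBIC)
    for off,col in((0,(255,0,0)),(-.004,(0,200,0))):
        x=b[0]-.59*off; y=b[1]-.807*off
        for z,R in((0.008,.033),(.08,.033),(.112,.0185),(.13,.0185)):
            P=[[3*(v+.5) for v in proj(d,(x+R*np.cos(t),y+R*np.sin(t),zb+z))] for t in np.linspace(0,6.3,50)]
            cv2.polylines(im,[np.array(P).astype(int)],False,col,1)
    c=im[450:1150,650:1250] if n=="wrist" else im[420:720,680:980]
    out.append(cv2.resize(c,(390,455) if n=="wrist" else (400,455)))
cv2.imwrite("pics/ov13.png",np.hstack(out)[:,:,::-1])
```

```text
(no output)
```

View pics/ov13.png

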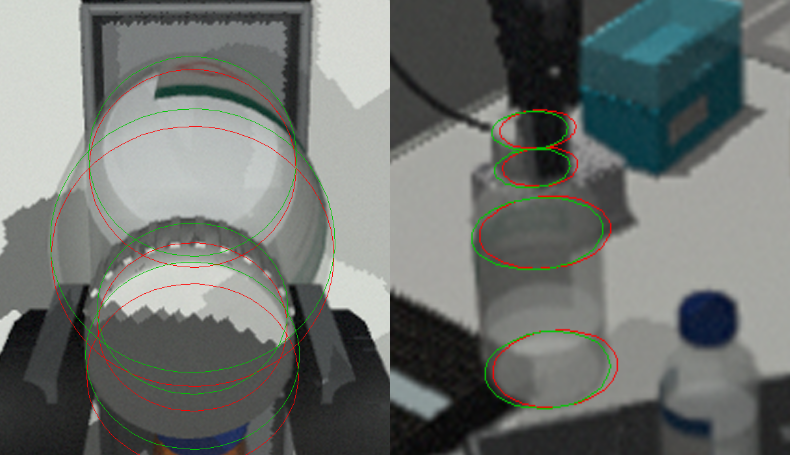

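The tall bottle sits about 5 mm ahead of the TCP in both views, and the caddy about 4 mm ahead in the wrist view, so they nearly cancel. I'll lower it to just above the rim and check again.

Emit:
arm_command([
  [[0.0015,0.015,0.0017],[0,0,0],0],
  [[0.0015,0.03,0.0017],[0,0,0],0],
  [[0.0015,0.042,0.0017],[0,0,0],0],
  [[0.0015,0.045,0.0017],[0,0,0],0],
  [[0.0015,0.045,0.0017],[0,0,0],0],
])

```text
t: 17.4
tool_pos: [0.6243, 0.0498, 0.1553]
tool_rot: [-0.842, 1.657, -1.656]
contact_force: [-0.1, -0.1, -2.2]
opening: 0.0363
```

```bash
python3 go.py 0.6250 0.0512 0.1165;  python3 - <<'E'
from h import *
d=ctrl.get_image("scene"); save(d,"s14.png",(150,290,210,370),4)
d=ctrl.get_image("wrist"); save(d,"w14.png",(80,330,200,440),2.4)
E
```

```text
t 17.4 pos [0.6243 0.0498 0.1553] y [-0.0005  0.0006 -1.    ] jawyaw -0.6304821100605086 q [-0.0394  0.1125  1.679   0.0006  1.3507  0.5909] op 0.03630191525214683 F [-0.1478 -0.0618 -2.1602]
shift mm [-1.5264 38.8197 -0.2605] turn deg [ 0.0454 -0.0276 -0.0114]
shift mm [-1.5264 38.8197 -0.2605] turn deg [  0.0179 179.9724   0.0712]
```

View pics/s14.png

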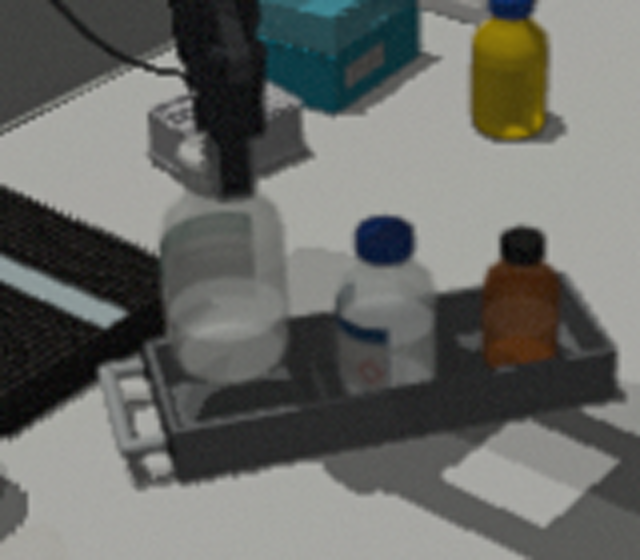

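View pics/w14.png

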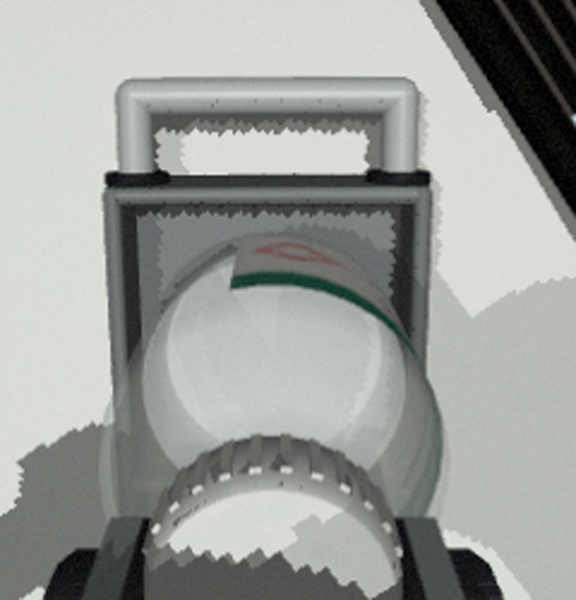

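Run:
```python
from h import *
d=ctrl.get_image("wrist"); s=ctrl.get_image("scene")
p=(.5761,-.0158,-.6301);c,sn=np.cos(p[2]),np.sin(p[2])
def loc(w): a,b=w[0]-p[0],w[1]-p[1]; return np.round([1e3*(c*a+sn*b),1e3*(-sn*a+c*b)],1)
f=lambda u,v:(200+u/2.4,80+v/2.4)
print("end wall outer/inner top",loc(at(d,*f(270,186),.036)),loc(at(d,*f(270,202),.036)))
print("sides",loc(at(d,*f(105,200),.036)),loc(at(d,*f(432,200),.036)))
zb=ctrl.get_obs()["tool_pos"][2]-.110
for h in(0.003,.008): print("base top edge",loc(at(d,*f(272,235),zb+h)))
o=ctrl.get_obs()["tool_pos"]; print("tcp",loc(o),zb)
g=lambda u,v:(210+u/4,150+v/4)
# scene: caddy
print("scene rim left-near",loc(at(s,*g(172,435),.036)),"left-far",loc(at(s,*g(145,345),.036)),"right-near",loc(at(s,*g(617,350),.036)),"right far",loc(at(s,*g(565,275),.036)))
# base tangents: center of ellipse
print("scene base centre",loc(at(s,*g(228,340),zb+.006)), "medium",loc(at(s,*g(384,232),.111)),"small",loc(at(s,*g(523,238),.091)))
```

```text
end wall outer/inner top [  0.3 129.8] [  0.3 125.5]
sides [-43.5 126.2] [ 43.4 126.2]
base top edge [  0.8 119. ]
base top edge [  0.8 119.8]
tcp [ 1.5 82.2] 0.04782482719640875
scene rim left-near [-47.2 126.3] left-far [ 39.3 126.5] right-near [ -43.9 -125.5] right far [  37.8 -124.9]
scene base centre [ 4.5 84.7] medium [-2.5 -3.1] small [  0.4 -83.7]
```

In the wrist frame the base centre is at caddy y≈86 and x≈0.8. The bay centre, with the same bias, is at y≈85.8 and x≈0, so it is aligned. Lowering with a force check.

Emit:
arm_command([
  [[0,0.007,-0.0005],[0,0,0],0],
  [[0,0.014,-0.0005],[0,0,0],0],
  [[0,0.02,-0.0005],[0,0,0],0],
  [[0,0.02,-0.0005],[0,0,0],0],
])

```text
t: 18.0
tool_pos: [0.6242, 0.0501, 0.1359]
tool_rot: [-0.841, 1.657, -1.656]
contact_force: [-0.6, -0.2, -2.3]
opening: 0.0363
```

```bash
python3 go.py 0.6250 0.0512 0.1165;  python3 - <<'E'
from h import *
d=ctrl.get_image("scene"); save(d,"s15.png",(150,290,210,370),4)
E
```

```text
t 18.0 pos [0.6242 0.0501 0.1359] y [ 0.0004  0.0006 -1.    ] jawyaw -0.630519761203092 q [-0.039   0.1299  1.6941  0.0006  1.3172  0.5914] op 0.036273774555600595 F [-0.5541 -0.2182 -2.2563]
shift mm [-1.3492 19.3546 -0.0514] turn deg [ 0.0002 -0.0298 -0.0415]
shift mm [-1.3492 19.3546 -0.0514] turn deg [  0.0651 179.9702   0.0003]
```

View pics/s15.png

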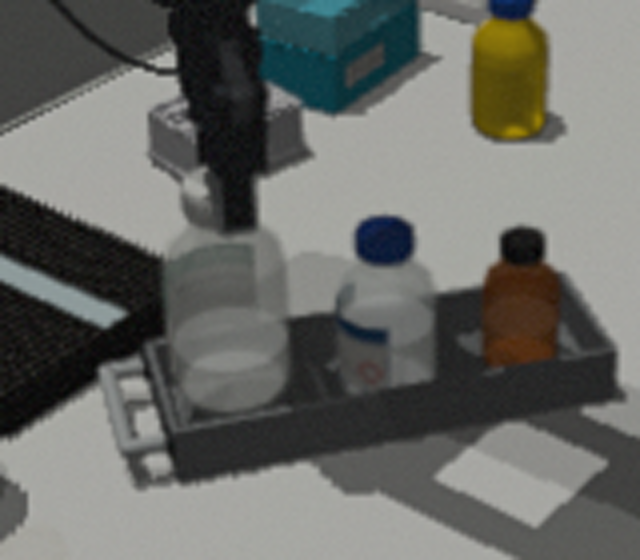

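The bottle has entered the bay (its base is at z≈0.026, below the 36 mm rim) with no contact. Lowering the rest of the way.

Emit:
arm_command([
  [[0,0.007,0],[0,0,0],0],
  [[0,0.014,0],[0,0,0],0],
  [[0,0.018,0],[0,0,0],0],
  [[0,0.018,0],[0,0,0],0],
])

```text
t: 18.45
tool_pos: [0.6239, 0.0501, 0.1172]
tool_rot: [-0.842, 1.658, -1.656]
contact_force: [-0.2, -0.4, -3.4]
opening: 0.0366
```

```bash
python3 go.py 0.6250 0.0512 0.1165
```

```text
t 18.45 pos [0.6239 0.0501 0.1172] y [-0.0008  0.0006 -1.    ] jawyaw -0.6305473265715407 q [-0.039   0.1486  1.7066  0.0006  1.2871  0.5914] op 0.03662952657206208 F [-0.2413 -0.4243 -3.3716]
shift mm [-1.5733  0.6803  0.2456] turn deg [ 0.057  -0.0314 -0.0023]
shift mm [-1.5733  0.6803  0.2456] turn deg [  0.0037 179.9686   0.0895]
```

Emit:
arm_command([
  [[0,0.001,0],[0,0,0],0],
  [[0,0.001,0],[0,0,0],0.7],
  [[0,0.001,0],[0,0,0],0.7],
  [[0,0.001,0],[0,0,0],0.7],
  [[0,0.001,0],[0,0,0],0.7],
])

```text
t: 18.95
tool_pos: [0.6243, 0.0501, 0.1169]
tool_rot: [-0.841, 1.657, -1.656]
contact_force: [-1.2, -0.4, -0.3]
opening: 0.0598
```

Emit:
arm_command([
  [[0,-0.01,0],[0,0,0],0.75],
  [[0,-0.04,0],[0,0,0],0.75],
  [[0,-0.08,0],[0,0,0],0.75],
  [[0,-0.12,0],[0,0,0],0.75],
  [[0,-0.15,0],[0,0,0],0.75],
])

```text
t: 19.45
tool_pos: [0.625, 0.05, 0.2714]
tool_rot: [-0.837, 1.654, -1.657]
contact_force: [0.3, -0.1, 0.0]
opening: 0.064
```

Emit:
arm_command([
  [[0.05,0,0],[0,0,0],0.75],
  [[0.1,0,0],[0,0,0],0.75],
  [[0.15,0,0],[0,0,0],0.75],
  [[0.2,0,0],[0,0,0],0.75],
  [[0.2,0,0],[0,0,0],0.75],
])

```text
t: 19.95
tool_pos: [0.5048, -0.1154, 0.272]
tool_rot: [-0.833, 1.656, -1.663]
contact_force: [0.5, 0.0, 0.3]
opening: 0.0641
```

```bash
python3 go.py;  python3 - <<'E'
from h import *
d=ctrl.get_image("scene"); save(d,"s16.png")
d=ctrl.get_image("top"); save(d,"t16.png")
E
```

```text
t 19.95 pos [ 0.5048 -0.1154  0.272 ] y [ 0.0057 -0.0019 -1.    ] jawyaw -0.6366989142550821 q [-0.3687 -0.2324  1.8127  0.0003  1.5553  0.268 ] op 0.06413336842235463 F [0.483  0.0168 0.2779]
```

View pics/s16.png

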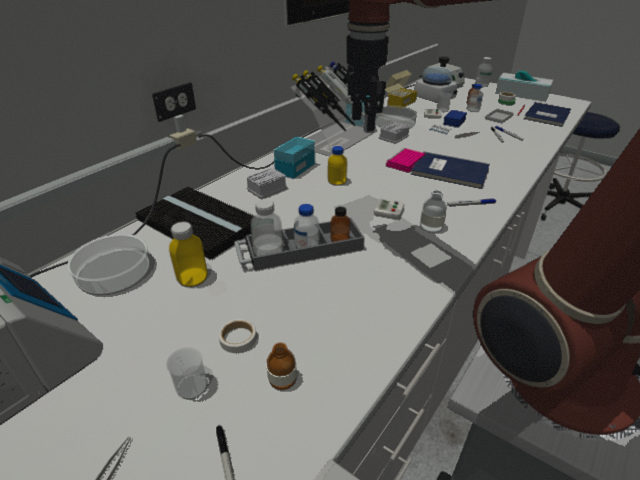

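View pics/t16.png

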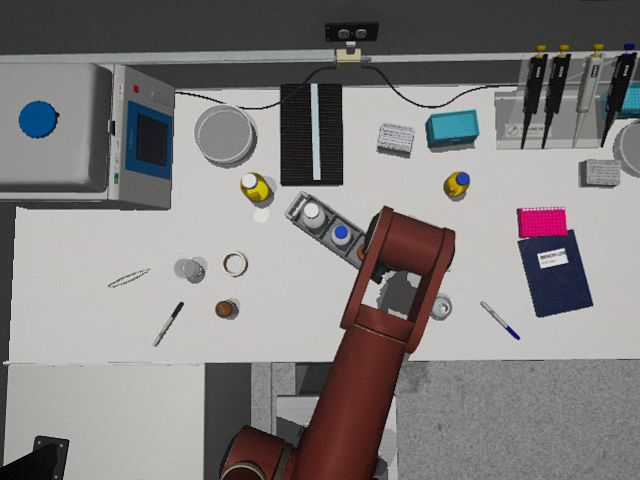

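All three bottles are in the caddy at (265,230), (307,228) and (341,224) in the scene view. The empties, beaker and yellow bottles are where they started. One enlarged check, then I'll hand in.

Run:
```python
from h import *
d=ctrl.get_image("scene"); save(d,"s17.png",(180,290,220,380),4)
```

```text
(no output)
```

View pics/s17.png

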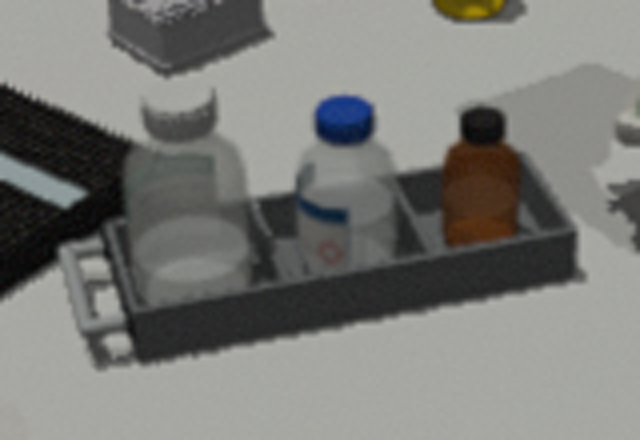

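The crop shows tall at the bar, medium in the middle and small at the far end, each upright in its own bay.

```bash
python3 -c "
from station import ctrl
print(ctrl.finish_job())"
```

```text
the job is handed in; nothing more can be done
None
```

The three capped bottles are standing upright in the caddy: tall next to the carrying bar, medium in the middle bay, small in the far bay. I picked each one up by its cap and handed the job in at about 20 s of robot time.

- **Final check:** the last scene pictures show each bottle upright in its own bay. The gripper was open and clear at 0.27 m height. In the last top view the arm covered the small bottle, so only the scene view confirms that one.
- **Left alone:** the empty bottles, the beaker and the yellow look-alikes look unmoved in the pictures.
- **Forces:** the readings at the end of each move never passed about 7 N.
- **What went wrong or disagreed:**
  - The first grip on the small bottle caught its shoulder (opening 30 mm instead of 25 mm). I opened, rose 6 mm and gripped again.
  - The wrist camera read about 3 to 5 mm different from the top view. I corrected part of this for each pick and placement.

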